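Fit the knurled lens collar to a tail-lamp base

ROBOT

A 6-joint arm with a two-finger parallel gripper is mounted at the origin on the work surface. World frame = base frame: x ahead of the robot, y to its left, z up, the work surface at z = 0. Lengths are in mm, angles in rad, forces in N, time in s.
With the tool pointing down it reaches from about 350 to 775 mm from the base axis. Payload 7.3 kg.
Tool frame: the origin (TCP) lies between the finger pads; the fingertips stand bot.tips_ahead ahead of it and the grasp point (between the pads) lies 6 mm ahead of it (bot.tips_ahead is the distance from the TCP to the fingertips, in mm); z points along the fingers, y is the line along which they close (so a half turn about z gives the same grasp; the last joint's range is limited). The gripper opens to 92 mm and grips with 3 to 60 N. Pads are 19 mm wide; open, the fingers measure 130 mm over their backs; the gripper's body (75 mm by 190 mm) begins 47 mm behind the grasp point.
Start: joints at [1.133, 0.342, 1.524, -0, 1.275, -0.146], TCP at [151.014, 502.829, 251.741] pointing down, gripper open.
Joint ranges: [-2.53, 2.53], [-0.77, 2.02], [0.04, 2.7], [-1, 4.14], [0.28, 2.66], [-3.11, 3.11]. Speed limits (rad/s): [2.57, 2.57, 3.14, 3.14, 3.14, 3.14].

INTERFACE

Orientations are given as [roll, pitch, yaw] about the fixed x, y, z axes, in that order (R = Rz(yaw) Ry(pitch) Rx(roll)).
In Python, from plant import bot gives the robot as it stands. The module is installed in compiled form; this text tells all that it offers.
- The arm moves only by the tool step_arm, never from a script. Its argument "targets" is one flat list of numbers, 7 for each row, row after row: the opening, from 0 (shut) to 1 (fully open), then the shift along the tool's x, y, z each as a share of 100 mm, from -1 to 1, then the turn, a rotation vector about the tool's x, y, z each as a share of pi/4 rad, from -1 to 1. A call has 1 to 20 rows; each row is the pose to reach, as a shift and turn from the pose commanded when the call began, along the tool's axes at that moment; what a row does not reach only later rows make up. A row lasts 1/8 s, in which the tool goes at most 62.5 mm and 10.7 degrees, less where a joint would pass 70% of its speed; a pose out of reach is approached as far as the arm can. A call with a number of a shift or a turn outside -1 to 1 is refused whole. A call with a gripper value outside its range is refused whole. The fingers move at their own pace and stop on an object; the grip force is fixed at half the most. Time passes only in rows, so rows that repeat a pose let the fingers close. It gives the time, the measured TCP pose, the force, the opening and the grip force at its end, in the units of the state.
- bot.get_obs(): the state, without advancing time (a new reading comes with each control period).
- bot.capture(name): name is "scene" or "top" or "wrist"; returns (picture, depth): 480x640x3 uint8, blue, green, red; 480x640 float32, mm along the optical axis (not along the pixel's ray), 0 where there is no reading.
- bot.camera_info(name): a dict with "fx", "fy", "cx", "cy" (pixels), "camera_from_world" (4x4, takes a point from world to camera coordinates); the wrist camera has in their place "hand_eye" (4x4, takes a point from camera to tool coordinates, whose origin is the TCP and whose axes are the flange's). Camera axes: x right, y down, z forward; pixel columns grow to the right and rows downward; lengths in mm; the calibration is good to about 2 mm. The wrist camera is an equidistant fisheye: a pixel r from the principal point sees the ray r / f radians off the axis. A picture is of the moment at which its call begins: read the wrist's pose just before it. camera_info takes no time and is no camera call.
- bot.close_job(): hands the job in; it is judged then, once.
The state is a dict: "time": time; "joint_positions": joint angles; "dq": joint speeds; "tau": joint torques, N m; "tool_pos": TCP position; "tcp_rot": TCP orientation; "contact_force": force on the tool from outside, world axes, zero at the start; "moment": the same for the moment, N m; "grip_width": finger opening in mm; "finger_force": force on a finger pad.
Only numpy, scipy, OpenCV 4.12 (cv2) and the standard library are available. Lean on these libraries where they do the work, as an engineer would, in place of code of your own. Each camera call takes 0.05 s, during which the arm holds its last target. There are 200 camera calls.

TASK

Pick up the knurled metal collar with the red lens and set it over the spigot of the black lamp base, turn it until its hidden keyways drop over the pins, then push it down fully home against the spring. Finish while still holding it pushed home in the gripper, so that the lock screw could be fitted; do not let go, and leave the other things on the table where they are.

Things in the scene. Friction and masses are not known exactly. Their poses are not given: they have to be found in the camera images.
- collar: loose bright-metal knurled collar with red domed lens on top; starts standing on the table, lens up. 56 mm across (grip across this, anywhere on the 50 mm high metal side), 59 mm high with the lens, about 0.16 kg. Origin: centre of its lower rim; z up. Hollow from below: skirt wall 5 mm; 16 mm above the rim a flange with a 30 mm hole that fits the spigot (1 mm play all round)
- keyways (a point): centre of the flange's underside inside the collar, on its axis, 16 mm above its lower rim. The flange has three keyways 11.5 mm wide, 120 degrees apart. They are hidden; neither the outside nor the axes tell where they are: find them by turning the collar under a light downward push. A turn of at most 120 degrees, either way, finds a match; the collar then drops
- lamp_base: fixed black tail-lamp base, a 92 mm disc (top 24 mm above the table) with a steel strap 124 mm long. Origin: centre of its underside on the table; z up. A metal spigot stands in its middle. Nothing latches: let go, and the spring lifts the collar again. In a weak grip the collar can slip or lean when pushed
- spigot (a point): centre of the top of the spigot, 69 mm above the table. The spigot is 28 mm thick, its top 7 mm tapering to 16 mm
- pins (a point): on the spigot's axis at the height of the pin tops, 52 mm above the table. Three steel pins 6 mm wide, 120 degrees apart, stick out 7 mm from the spigot. Unmatched, the collar's flange rests on them with its lower rim 36 mm above the table. Matched within about 8 degrees it drops: the rim meets the yellow seat at 30 mm and is fully home at 24 mm
- seat (a joint): how far the sprung yellow seat ring (60 mm across, round the foot of the spigot) is pressed down, in m: 0 free (top 30 mm above the table), 0.006 fully down (24 mm). The spring pushes up with 4 N at 0 and 10 N at 0.006
- spare_lens: bystander: small flat amber spare lens, 42 mm across, 10 mm high; origin at the centre of its underside. Leave alone
- wheel_nut: bystander: steel wheel nut standing on its flange, 30 mm across, 30 mm high; origin at the centre of its underside. Leave alone
- oil_filter: bystander: orange oil-filter canister with a white band, 76 mm across, 96 mm high; origin at the centre of its underside. Leave alone
- foam_cup: bystander: white cup, 80 mm across, 100 mm high; origin at the centre of its underside. Leave alone
- wrench: bystander: steel wrench lying flat; origin at the middle of it. Leave alone
- hardware_jar: bystander: glass jar with yellow cap, 80 mm across, 120 mm high; origin at the centre of its underside. Leave alone
- bulb_carton: bystander: red and yellow bulb carton, 60 x 90 mm, 70 mm high; origin at the centre of its underside. Leave alone

How it is judged:
By the outcome, as a careful person would: the job done as asked, in the order asked, and still so for the second after the job is handed in, while the arm keeps its last pose, push and grip.
It also fails if it takes over 51 s, if anything falls off the work surface, if the arm or the gripper's body presses on something with over 40 N, if the wrist force passes 120 N, or if a joint passes its speed limit or range.

## Working session

There is one attempt and no reset: what is moved stays moved. The work goes in short steps, Python scripts to look and compute and a tool call to move; the robot and the scene stay as the last step left them, time stands still between calls to the robot, and variables do not carry over. Pictures are saved under pics/ and viewed, at most 10 in all, crops included, and the job is handed in when it is done.

Besides the shell and the picture viewer there is one more tool, called after "Call:" as a command line: name --argument value ..., lists and objects as JSON in quotes. step_arm: Moves the arm, as the interface text tells. Shift numbers are shares of 100 mm and turn numbers shares of pi/4 rad, none past 1 either way. Its arguments: {"type":"object","properties":{"targets":{"type":"array"}},"required":["targets"]}

```bash
mkdir -p pics
cat > h.py <<'E'
import numpy as np, cv2
from plant import bot
from scipy.spatial.transform import Rotation as R
def snap(n,f):
    im,d=bot.capture(n); cv2.imwrite('pics/'+f+'.png',im); np.save('pics/'+f+'.npy',d); return im,d
def cloud(n,d):
    c=bot.camera_info(n); T=np.linalg.inv(np.array(c['camera_from_world']))
    v,u=np.mgrid[:480,:640]; P=np.stack([(u-c['cx'])/c['fx']*d,(v-c['cy'])/c['fy']*d,d],-1)
    W=P@T[:3,:3].T+T[:3,3]; W[d==0]=np.nan; return W
E
python3 - <<'E'
from h import *
o=bot.get_obs(); print(o,bot.tips_ahead)
a,_=snap('scene','s1'); b,_=snap('top','t1')
for n in('scene','top'): print(bot.camera_info(n))
print(bot.camera_info('wrist'))
E
```

```text
{'time': 0.0, 'joint_positions': array([ 1.13298084e+00,  3.42733715e-01,  1.52502606e+00, -3.05830523e-06,
        1.27536315e+00, -1.46008054e-01]), 'dq': array([ 2.15476615e-03, -1.21522944e-03, -9.08526778e-05, -8.19178624e-04,
       -7.57816560e-04, -2.39330314e-04]), 'tau': array([-9.04145622e-05, -4.31248248e+01, -2.44221747e+01,  7.16794655e-02,
        5.61040943e-02, -1.67104563e-04]), 'tool_pos': array([150.86201705, 502.47862993, 251.03605967]), 'tcp_rot': array([-3.14007824e+00, -2.19744921e-04,  2.84978595e+00]), 'contact_force': array([0.38152635, 0.50412905, 0.14766009]), 'moment': array([-0.0115878 , -0.04023991, -0.03750867]), 'finger_force': 0.0, 'grip_width': 91.66315129451264} 25.0
{'fx': 542.8553704555885, 'fy': 542.8553704555885, 'cx': 324.67892676682465, 'cy': 233.78559983593686, 'camera_from_world': array([[-5.31749465e-01,  8.46824750e-01,  1.14170671e-02,
         3.00288071e+02],
       [ 4.43607293e-01,  2.89988826e-01, -8.48008874e-01,
        -1.95607461e+02],
       [-7.21425724e-01, -4.45863571e-01, -5.29859038e-01,
         1.89334460e+03],
       [
[... 302 characters left out ...]
7760e-01, -3.35343854e-03, -1.55388407e-01,
         5.59069898e+02],
       [ 1.55404454e-01, -5.21913528e-03, -9.87837141e-01,
         1.04343736e+03],
       [ 0.00000000e+00,  0.00000000e+00,  0.00000000e+00,
         1.00000000e+00]])}
{'fx': 371.64829954431775, 'fy': 371.64829954431775, 'cx': 322.65254405155133, 'cy': 241.56205353878636, 'hand_eye': array([[-3.55252306e-04, -9.65188130e-01, -2.61556395e-01,
         7.01258989e+01],
       [ 9.99999021e-01,  1.10928181e-05, -1.39915759e-03,
        -1.66775382e+00],
       [ 1.35335169e-03, -2.61556636e-01,  9.65187181e-01,
        -1.33335127e+02],
       [ 0.00000000e+00,  0.00000000e+00,  0.00000000e+00,
         1.00000000e+00]])}
```

View pics/s1.png

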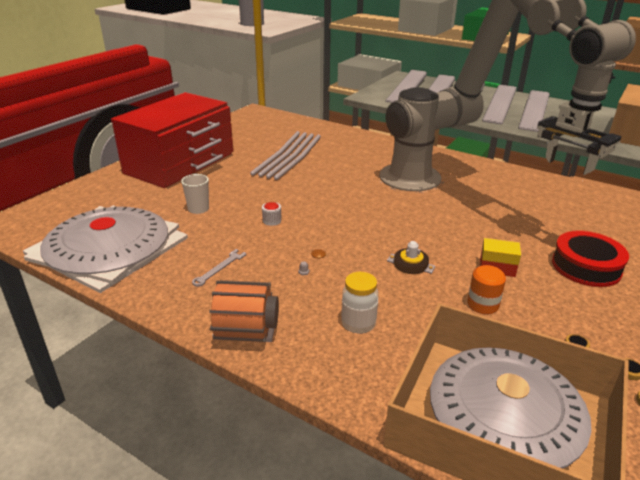

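View pics/t1.png

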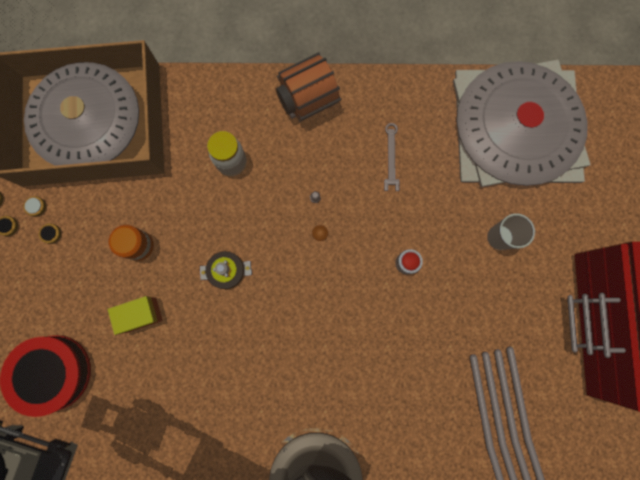

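The scene view shows the collar at (271,212) and the base with its spigot at (412,255). In the top view the collar is at (410,262) and the base at (225,270).

```bash
cat > m.py <<'E'
from h import *
def tri(ps,pt):
    Ms=[];uv=[]
    for n,p in(('scene',ps),('top',pt)):
        c=bot.camera_info(n);K=np.array([[c['fx'],0,c['cx']],[0,c['fy'],c['cy']],[0,0,1]])
        Ms.append(K@c['camera_from_world'][:3]);uv.append(np.array(p,float).reshape(2,1))
    X=cv2.triangulatePoints(*Ms,*uv)[:,0];return X[:3]/X[3]
for n,f,boxes in(('scene','s1',dict(col=(255,195,290,230),base=(385,235,440,280))),('top','t1',dict(col=(390,242,430,282),base=(195,245,255,295)))):
    im=cv2.imread(f'pics/{f}.png');d=np.load(f'pics/{f}.npy');W=cloud(n,d)
    for k,(a,b,c,e) in boxes.items():
        w=W[b:e,a:c].reshape(-1,3);px=im[b:e,a:c].reshape(-1,3).astype(int)
        v,u=np.mgrid[b:e,a:c];u=u.ravel();v=v.ravel()
        if k=='col':
            m=(px[:,2]>130)&(px[:,1]<60)&(px[:,0]<70); print(n,'lens px',u[m].mean(),v[m].mean(),m.sum(),'xyz',np.nanmedian(w[m],0),np.nanmax(w[:,2]))
            h=w[:,2]>25
        else: h=w[:,2]>50
        print(n,k,'high px',u[h].mean(),v[h].mean(),h.sum(),np.nanmean(w[h],0),np.nanmin(w[h],0),np.nanmax(w[h],0))
        cr=cv2.resize(im[b:e,a:c],None,fx=6,fy=6);cv2.imwrite(f'pics/c_{n}_{k}.png',cr)
E
python3 m.py
python3 - <<'E'
import cv2,numpy as np
a=[cv2.imread(f'pics/c_{n}_{k}.png') for k in('col','base') for n in('scene','top')]
o=np.zeros((600,800,3),np.uint8)
x=0
for i,p in enumerate(a):
    p=cv2.resize(p,(390,295)if i>1 else (295,295));o[(i//2)*300:(i//2)*300+p.shape[0],(i%2)*400:(i%2)*400+p.shape[1]]=p
cv2.imwrite('pics/mont.png',o)
E
```

```text
scene lens px 270.94444444444446 205.4814814814815 54 xyz [ 511.32513905 -219.48788233   59.85978636] 65.74945367227588
scene col high px 271.0838926174497 210.15771812080536 298 [ 516.87816813 -216.23157161   47.49711668] [ 477.69367255 -254.20988094   25.02760341] [ 537.92638309 -195.0408418    65.74945367]
scene base high px 412.1504424778761 246.7433628318584 113 [491.68346149 221.00679272  62.51467685] [477.01880267 204.97676007  50.24780197] [506.24948968 238.32256754  74.68192642]
top lens px 409.63013698630135 260.8835616438356 146 xyz [ 500.22401551 -219.27446197   57.67378865] 61.7771317137674
top col high px 408.96311475409834 260.9918032786885 488 [ 500.90094039 -218.45345569   51.81664296] [ 473.81013051 -248.10626417   25.0249224 ] [ 530.0913543  -192.23922494   61.77713171]
top base high px 220.94285714285715 267.73571428571427 140 [482.6369023  220.92007845  63.51016666] [466.59175584 208.35588909  50.0086363 ] [502.03218264 241.58284263  71.7794081 ]
```

View pics/mont.png

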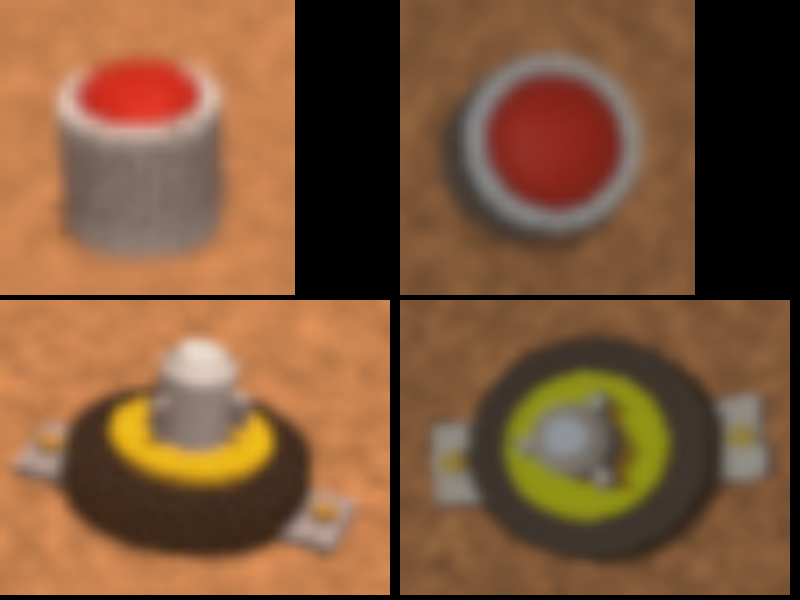

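The crops show the collar standing upright and clear of everything. The spigot has its pins at image left, upper right and lower right. I'm going over the base first, since it's on the way, for a closer look from the wrist.

Call:
step_arm --targets '[1,-0.5,-0.22,0,0,0,0,1,-1,-0.44,0,0,0,0,1,-1,-0.44,0,0,0,0]'

```text
time: 0.48
tool_pos: [236.3, 429.9, 251.5]
tcp_rot: [-3.141, 0.0, 2.845]
contact_force: [-0.8, 0.8, 0.1]
grip_width: 91.3
finger_force: 0.0
```

Call:
step_arm --targets '[1,-0.5,-0.22,0,0,0,0,1,-1,-0.44,0,0,0,0,1,-1,-0.44,0,0,0,0]'

```text
time: 0.85
tool_pos: [319.0, 359.6, 251.5]
tcp_rot: [-3.141, 0.0, 2.846]
contact_force: [-0.9, -0.4, -0.6]
grip_width: 91.6
finger_force: 0.0
```

Call:
step_arm --targets '[1,-0.5,-0.22,0,0,0,0,1,-1,-0.44,0,0,0,0,1,-1,-0.44,0,0,0,0]'

```text
time: 1.23
tool_pos: [401.7, 289.3, 251.4]
tcp_rot: [-3.141, -0.0, 2.846]
contact_force: [-0.1, 0.6, -0.2]
grip_width: 91.9
finger_force: 0.0
```

Call:
step_arm --targets '[1,-0.5,-0.22,0,0,0,0,1,-1,-0.44,0,0,0,0,1,-1,-0.44,0,0,0,0,1,-1,-0.44,0,0,0,0]'

```text
time: 1.72
tool_pos: [482.2, 220.7, 251.4]
tcp_rot: [3.141, -0.002, 2.851]
contact_force: [0.0, -0.1, -0.2]
grip_width: 92.0
finger_force: 0.0
```

```bash
cat >> h.py <<'E'
def wcloud(d,o):
    c=bot.camera_info('wrist'); v,u=np.mgrid[:480,:640]
    a=(u-c['cx'])/c['fx'];b=(v-c['cy'])/c['fy'];r=np.hypot(a,b)+1e-9;s=np.tan(np.minimum(r,1.4))/r
    P=np.stack([a*s*d,b*s*d,d],-1);H=np.array(c['hand_eye']);P=P@H[:3,:3].T+H[:3,3]
    W=P@R.from_euler('xyz',o['tcp_rot']).as_matrix().T+o['tool_pos'];W[d==0]=np.nan;return W
def wsnap(f):
    o=bot.get_obs();im,d=snap('wrist',f);np.save('pics/'+f+'_w.npy',wcloud(d,o));return im,wcloud(d,o),o
def circ(x,y):
    A=np.c_[2*x,2*y,np.ones_like(x)];s=np.linalg.lstsq(A,x*x+y*y,rcond=None)[0];return s[0],s[1],np.sqrt(s[2]+s[0]**2+s[1]**2)
E
python3 - <<'E'
from h import *
im,W,o=wsnap('w1')
n=np.hypot(W[...,0]-483,W[...,1]-221)<75
for lo,hi in((66,74),(57,66),(40,51),(26,34),(21,26)):
    m=n&(W[...,2]>lo)&(W[...,2]<hi);w=W[m]
    if len(w)>5: print(lo,len(w),w.mean(0),w.min(0),w.max(0))
print('table z',np.nanmedian(W[...,2][W[...,2]<12]))
E
```

```text
66 454 [481.73755739 219.97189564  68.55465449] [470.63064008 209.26218129  66.01942057] [493.46695625 231.52129565  71.24400302]
57 331 [480.13092194 220.84122994  63.76889183] [468.4495345  206.23536138  58.73232985] [496.85437793 233.89377513  65.98456397]
40 76 [471.15410317 223.27916381  45.58974518] [463.78190262 206.17686892  40.14021622] [479.84682718 240.52085732  50.99688977]
26 1844 [478.99388151 220.63380573  30.36222637] [440.62430388 184.21353535  26.10821564] [521.71087451 249.44780309  33.81286949]
21 3576 [479.8986795  220.48093286  23.81932926] [436.55310552 174.03065472  21.17202132] [528.02690421 265.52107916  25.96626943]
table z 0.41635617118073753
```

View pics/w1.png

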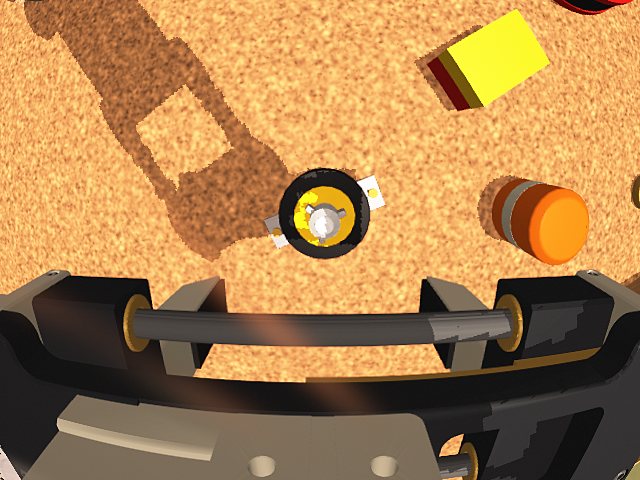

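The wrist view shows the base at about (325,213), with the spigot top at (323,222). Spigot and disc agree on a centre of (482,220), top at 69 mm, matching the text. Moving on to the collar.

Call:
step_arm --targets '[1,-0.15,-0.42,0.08,0,0,0,1,-0.29,-0.83,0.15,0,0,0,1,-0.29,-0.83,0.15,0,0,0]'

```text
time: 2.15
tool_pos: [486.3, 130.9, 236.5]
tcp_rot: [-3.141, -0.001, 2.849]
contact_force: [-1.0, 1.0, 0.3]
grip_width: 91.7
finger_force: 0.0
```

Call:
step_arm --targets '[1,-0.15,-0.42,0.08,0,0,0,1,-0.29,-0.83,0.15,0,0,0,1,-0.29,-0.83,0.15,0,0,0]'

```text
time: 2.52
tool_pos: [490.9, 43.4, 221.6]
tcp_rot: [3.141, -0.001, 2.848]
contact_force: [-0.5, 0.2, 0.3]
grip_width: 91.7
finger_force: 0.0
```

Call:
step_arm --targets '[1,-0.15,-0.42,0.08,0,0,0,1,-0.29,-0.83,0.15,0,0,0,1,-0.29,-0.83,0.15,0,0,0]'

```text
time: 2.9
tool_pos: [495.4, -44.2, 206.6]
tcp_rot: [3.141, -0.0, 2.848]
contact_force: [-0.2, -0.4, -0.4]
grip_width: 91.8
finger_force: 0.0
```

Call:
step_arm --targets '[1,-0.15,-0.42,0.08,0,0,0,1,-0.29,-0.83,0.15,0,0,0,1,-0.29,-0.83,0.15,0,0,0]'

```text
time: 3.28
tool_pos: [499.6, -131.9, 191.6]
tcp_rot: [3.141, -0.0, 2.849]
contact_force: [-0.2, 0.4, 0.7]
grip_width: 92.1
finger_force: 0.0
```

Call:
step_arm --targets '[1,-0.15,-0.42,0.08,0,0,0,1,-0.29,-0.83,0.15,0,0,0,1,-0.29,-0.83,0.15,0,0,0,1,-0.29,-0.83,0.15,0,0,0]'

```text
time: 3.78
tool_pos: [503.5, -217.6, 177.0]
tcp_rot: [3.141, -0.0, 2.851]
contact_force: [-0.6, -0.4, -0.4]
grip_width: 91.8
finger_force: 0.0
```

Run:
```python
from h import *
im,W,o=wsnap('w2')
n=np.hypot(W[...,0]-505,W[...,1]+218)<45
for lo,hi in((54,64),(47,53),(40,64)):
    m=n&(W[...,2]>lo)&(W[...,2]<hi);w=W[m]
    print(lo,len(w),w.mean(0),w.min(0),w.max(0))
h=(W[...,2]>46)&n;c,_=cv2.findContours(h.astype(np.uint8),cv2.RETR_EXTERNAL,cv2.CHAIN_APPROX_NONE);c=max(c,key=len)[:,0];w=W[c[:,1],c[:,0]];print('rim',circ(w[:,0],w[:,1]))
print(o['tool_pos'],o['tcp_rot'],o['joint_positions'])
```

```text
54 2524 [ 501.29304407 -223.99102495   56.90894999] [ 480.96325106 -245.22535369   54.00232532] [ 523.04276111 -203.20386571   60.26193159]
47 1700 [ 499.62444943 -223.16891136   50.51031707] [ 474.40878999 -251.84223899   47.21181825] [ 529.97382552 -196.53611959   52.96275493]
40 4577 [ 499.68558927 -223.39438529   53.8559956 ] [ 473.22998876 -252.02654026   40.02600918] [ 529.97382552 -195.87149869   60.26193159]
rim (np.float64(513.616060256125), np.float64(-222.46019155339872), np.float64(41.37044338502149))
[ 503.46196142 -217.6443437   176.97133422] [ 3.14057311e+00 -1.86534868e-04  2.85122171e+00] [-5.48285549e-01  4.54262953e-01  1.56879784e+00  1.04290008e-03
  1.11897249e+00 -1.82916638e+00]
```

Lens and rim agree: collar at (502,-224), top at 59 mm and metal edge at 50 mm, matching the text. Descending to grip 30 mm above the rim, at TCP z 36.

Call:
step_arm --targets '[1,0,-0.066,0.3,0,0,0,1,0,-0.066,0.7,0,0,0,1,0,-0.066,1,0,0,0,1,0,-0.066,1,0,0,0]'

```text
time: 4.32
tool_pos: [500.2, -223.9, 75.3]
tcp_rot: [3.14, -0.004, 2.851]
contact_force: [-0.3, 0.3, 0.8]
grip_width: 92.1
finger_force: 0.0
```

Call:
step_arm --targets '[1,0,0,0.25,0,0,0,1,0,0,0.41,0,0,0,1,0,0,0.41,0,0,0,0.5,0,0,0.41,0,0,0,0.3,0,0,0.41,0,0,0,0.3,0,0,0.41,0,0,0,0.3,0,0,0.41,0,0,0,0.3,0,0,0.41,0,0,0]'

```text
time: 5.32
tool_pos: [501.2, -226.0, 36.0]
tcp_rot: [3.141, 0.0, 2.85]
contact_force: [0.3, 3.1, 4.3]
grip_width: 55.2
finger_force: 30.0
```

Call:
step_arm --targets '[0.3,0,0,-0.3,0,0,0,0.3,0,0,-0.7,0,0,0,0.3,0,0,-1,0,0,0,0.3,0,0,-1,0,0,0]'

```text
time: 5.82
tool_pos: [502.0, -227.1, 137.4]
tcp_rot: [-3.14, 0.004, 2.85]
contact_force: [-0.2, -0.3, -2.3]
grip_width: 55.4
finger_force: 30.0
```

Call:
step_arm --targets '[0.3,0.15,0.42,0,0,0,0,0.3,0.29,0.84,0,0,0,0,0.3,0.29,0.84,0,0,0,0]'

```text
time: 6.2
tool_pos: [496.0, -134.7, 133.8]
tcp_rot: [3.141, -0.004, 2.853]
contact_force: [0.0, -0.9, -1.0]
grip_width: 55.4
finger_force: 30.0
```

Call:
step_arm --targets '[0.3,0.15,0.42,0,0,0,0,0.3,0.29,0.84,0,0,0,0,0.3,0.29,0.84,0,0,0,0]'

```text
time: 6.58
tool_pos: [493.0, -47.0, 134.4]
tcp_rot: [3.142, -0.003, 2.853]
contact_force: [-0.1, -0.6, -1.6]
grip_width: 55.2
finger_force: 30.0
```

Call:
step_arm --targets '[0.3,0.15,0.42,0,0,0,0,0.3,0.29,0.84,0,0,0,0,0.3,0.29,0.84,0,0,0,0]'

```text
time: 6.95
tool_pos: [490.0, 41.0, 134.8]
tcp_rot: [-3.141, -0.001, 2.852]
contact_force: [0.2, 0.2, -2.0]
grip_width: 55.4
finger_force: 30.0
```

Call:
step_arm --targets '[0.3,0.15,0.42,0,0,0,0,0.3,0.29,0.84,0,0,0,0,0.3,0.29,0.84,0,0,0,0,0.3,0.29,0.84,0,0,0,0]'

```text
time: 7.45
tool_pos: [487.0, 127.3, 135.2]
tcp_rot: [-3.141, -0.0, 2.849]
contact_force: [0.5, -0.6, -2.2]
grip_width: 55.4
finger_force: 30.0
```

Run:
```python
from h import *
im,W,o=wsnap('w3'); print(o)
M=R.from_euler('xyz',o['tcp_rot']).as_matrix();T=(W-o['tool_pos'])@M
f=im.astype(int);m=(f[...,2]>100)&(f[...,1]<70)&(f[...,0]<70)&(np.hypot(T[...,0],T[...,1])<35)&(abs(T[...,2])<45)
w=T[m];print(len(w),w.mean(0),w.min(0),w.max(0))
m2=(np.hypot(W[...,0]-482,W[...,1]-220)<14)&(W[...,2]>65)&(W[...,2]<73);w=W[m2];print('spigot',len(w),w.mean(0) if len(w) else 0, w.min(0),w.max(0))
```

```text
{'time': 7.45, 'joint_positions': array([ 1.03776617e-01,  4.32188927e-01,  1.74398340e+00, -8.42389975e-04,
        9.66026710e-01, -1.17423433e+00]), 'dq': array([-0.0118333 , -0.00648127,  0.00456661,  0.002316  ,  0.00214329,
        0.00739842]), 'tau': array([ 8.95110536e-01, -4.42379665e+01, -2.05590409e+01,  5.61818783e-02,
        8.62719608e-02,  5.03382747e-03]), 'tool_pos': array([486.95781694, 127.32608786, 135.21871241]), 'tcp_rot': array([-3.14071944e+00, -2.91927635e-04,  2.84928632e+00]), 'contact_force': array([ 0.48646585, -0.58276172, -2.24062347]), 'moment': array([ 0.03338432,  0.01688055, -0.0193537 ]), 'finger_force': 29.99896600842476, 'grip_width': 55.3555018145461}
5275 [  4.4082275   -1.8752773  -20.03484303] [-13.38207696 -23.97654322 -24.40248075] [ 22.32986752  26.23606826 -13.45882321]
spigot 1052 [481.2315636  218.79872301  68.1315862 ] [470.08676358 207.00641467  65.00129425] [494.11221248 231.93173753  71.16258034]
```

View pics/w3.png

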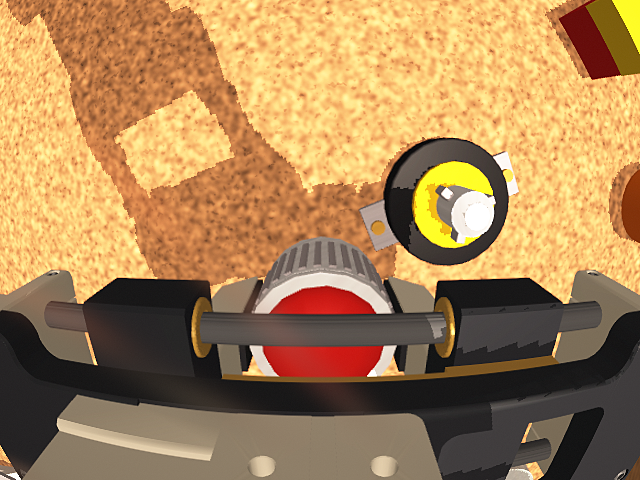

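The view shows the collar upright in the grip, lens at about (322,330), and the spigot at (475,213) to the right. I'll check the collar's offset in the tool frame.

Run:
```python
from h import *
im=cv2.imread('pics/w3.png');W=np.load('pics/w3_w.npy')
M=R.from_euler('xyz',[-3.14071944,-0.00029,2.84928632]).as_matrix();T=(W-np.array([486.95781694,127.32608786,135.21871241]))@M
m=(T[...,2]>-10)&(T[...,2]<30)&(np.hypot(T[...,0],T[...,1])<34)&(T[...,0]>14)&(abs(T[...,1])<22)
v,u=np.nonzero(m);k=(u>265)&(u<380)&(v<300);w=T[m][k]
for lo in range(-10,30,8):
    q=w[(w[:,2]>lo)&(w[:,2]<lo+8)]
    if len(q)>20: print(lo,len(q),circ(q[:,0],q[:,1]), 'x at r28:',np.median(q[:,0]-np.sqrt(28**2-np.clip(q[:,1],-27,27)**2)))
```

```text
-10 972 (np.float64(0.5387991204016561), np.float64(-1.8038367287577728), np.float64(26.92742846461162)) x at r28: -0.6188513080041051
-2 619 (np.float64(0.03832638372194276), np.float64(-1.7726717219258603), np.float64(27.530398415021466)) x at r28: -0.5519510818094808
6 528 (np.float64(-0.13275939730478814), np.float64(-1.78998252525804), np.float64(27.714827506629366)) x at r28: -0.5061404050705196
14 468 (np.float64(-0.23819536150068532), np.float64(-1.9005899063056404), np.float64(27.8179575623778)) x at r28: -0.5554716515469664
22 288 (np.float64(-0.31628592240129066), np.float64(-1.9261907702762642), np.float64(27.568854912729186)) x at r28: -0.748179964605022
```

The collar sits at about (-0.3,-1.8) in the camera's tool frame. The same camera measured the spigot, so the bias cancels. TCP target over the spigot is (482.2,221.9).

Call:
step_arm --targets '[0.3,0.16,0.45,0,0,0,0,0.3,0.318,0.892,0,0,0,0,0.3,0.318,0.892,0,0,0,0,0.3,0.318,0.892,0,0,0,0,0.3,0.318,0.892,0,0,0,0]'

```text
time: 8.12
tool_pos: [482.2, 221.9, 135.6]
tcp_rot: [-3.141, -0.0, 2.848]
contact_force: [0.2, -0.1, -2.2]
grip_width: 55.5
finger_force: 30.0
```

Run:
```python
from h import *
import time
o=bot.get_obs();print(o['tool_pos'],o['joint_positions'],o['contact_force'],o['moment'])
```

```text
[482.15798572 221.89856816 135.63917388] [ 2.87005195e-01  4.74445096e-01  1.66796695e+00 -2.75164779e-04
  9.99528374e-01 -9.89840879e-01] [ 0.17286963 -0.13073381 -2.15064256] [ 0.01153971  0.03660182 -0.02678113]
```

Call:
step_arm --targets '[0.3,0,0,0.2,0,0,0,0.3,0,0,0.4,0,0,0,0.3,0,0,0.47,0,0,0,0.3,0,0,0.51,0,0,0,0.3,0,0,0.54,0,0,0,0.3,0,0,0.57,0,0,0,0.3,0,0,0.59,0,0,0,0.3,0,0,0.59,0,0,0]'

```text
time: 9.12
tool_pos: [481.9, 223.5, 76.8]
tcp_rot: [3.141, 0.0, 2.85]
contact_force: [0.0, -0.7, -2.7]
grip_width: 55.3
finger_force: 30.0
```

Call:
step_arm --targets '[0.3,0,0,0.03,0,0,0,0.3,0,0,0.05,0,0,0,0.3,0,0,0.06,0,0,0,0.3,0,0,0.06,0,0,0,0.3,0,0,0.06,0,0,0]'

```text
time: 9.75
tool_pos: [481.9, 223.5, 71.9]
tcp_rot: [3.141, 0.001, 2.85]
contact_force: [-3.3, -2.4, 9.4]
grip_width: 55.4
finger_force: 30.0
```

The flange is resting on the pins with about 11 N of push. Turning in 12° steps and watching for the drop.

Call:
step_arm --targets '[0.3,0,0,0,0,0,0.09,0.3,0,0,0,0,0,0.18,0.3,0,0,0,0,0,0.267,0.3,0,0,0,0,0,0.267]'

```text
time: 10.25
tool_pos: [482.9, 223.5, 72.0]
tcp_rot: [3.14, 0.002, 2.639]
contact_force: [-0.0, -1.8, 8.7]
grip_width: 55.1
finger_force: 30.0
```

Call:
step_arm --targets '[0.3,0,0,0,0,0,0.09,0.3,0,0,0,0,0,0.18,0.3,0,0,0,0,0,0.267,0.3,0,0,0,0,0,0.267]'

```text
time: 10.75
tool_pos: [483.0, 223.6, 72.0]
tcp_rot: [3.139, 0.002, 2.43]
contact_force: [0.4, -1.7, 6.5]
grip_width: 55.4
finger_force: 30.0
```

```bash
python3 -c "
from h import *
o=bot.get_obs();print(o['tool_pos'],o['contact_force'],o['moment'],o['joint_positions'][5])"
```

```text
[482.98212315 223.59191355  71.96080447] [ 0.36941171 -1.6758174   6.53969097] [-0.34932753  0.05378783 -0.09269431] -0.5689998424839848
```

Call:
step_arm --targets '[0.3,0,0,0.003,0,0,0.09,0.3,0,0,0.003,0,0,0.18,0.3,0,0,0.003,0,0,0.267,0.3,0,0,0.003,0,0,0.267]'

```text
time: 11.25
tool_pos: [483.2, 223.6, 71.9]
tcp_rot: [3.138, 0.002, 2.22]
contact_force: [0.2, -0.9, 8.6]
grip_width: 55.2
finger_force: 30.0
```

Call:
step_arm --targets '[0.3,0,0,0,0,0,0.09,0.3,0,0,0,0,0,0.18,0.3,0,0,0,0,0,0.267,0.3,0,0,0,0,0,0.267]'

```text
time: 11.75
tool_pos: [483.1, 223.7, 71.3]
tcp_rot: [3.138, 0.001, 2.012]
contact_force: [2.5, -0.6, 4.6]
grip_width: 55.5
finger_force: 30.0
```

z has dipped 0.6 mm and the force has fallen. Testing with 3 mm more push and a few degrees of turn.

Call:
step_arm --targets '[0.3,0,0,0.01,0,0,0,0.3,0,0,0.02,0,0,0,0.3,0,0,0.02,0,0,0.05,0.3,0,0,0.02,0,0,0.09,0.3,0,0,0.02,0,0,0.09]'

```text
time: 12.38
tool_pos: [481.6, 223.4, 68.1]
tcp_rot: [-3.141, -0.0, 1.941]
contact_force: [0.2, -0.3, -1.6]
grip_width: 55.2
finger_force: 30.0
```

```bash
python3 -c "
from h import *
o=bot.get_obs();print(o['tool_pos'],o['contact_force'],o['moment'],o['joint_positions'][5])"
```

```text
[481.58983666 223.41540661  68.0572795 ] [ 0.18760434 -0.32552213 -1.60138707] [-0.15511643 -0.12644011  0.02827576] -0.08030496441916819
```

It dropped: z 68.1 with no load. Now pushing down onto the sprung seat.

Call:
step_arm --targets '[0.3,0,0,0.02,0,0,0,0.3,0,0,0.04,0,0,0,0.3,0,0,0.06,0,0,0,0.3,0,0,0.08,0,0,0,0.3,0,0,0.09,0,0,0,0.3,0,0,0.098,0,0,0,0.3,0,0,0.098,0,0,0,0.3,0,0,0.098,0,0,0]'

```text
time: 13.38
tool_pos: [481.7, 223.4, 59.9]
tcp_rot: [3.141, 0.0, 1.941]
contact_force: [-4.5, -3.0, 14.6]
grip_width: 55.3
finger_force: 30.0
```

```bash
python3 -c "
from h import *
im,W,o=wsnap('w4')
print(o['tool_pos'],o['tcp_rot'],o['contact_force'],o['moment'])
M=R.from_euler('xyz',o['tcp_rot']).as_matrix();T=(W-o['tool_pos'])@M
n=np.hypot(T[...,0],T[...,1])
v,u=np.mgrid[:480,:640];f=im.astype(int)
m=(f[...,2]>100)&(f[...,1]<70)&(f[...,0]<70)&(n<20)&(v<400);print('lens z',np.percentile(W[m][:,2],[50,95,99]))
"
```

```text
[481.66887288 223.44054753  59.93591233] [3.14127212e+00 4.79740677e-05 1.94064672e+00] [-4.45508188 -3.03610002 14.59196667] [-0.57671416  0.83506052  0.06811121]
lens z [81.02977693 83.05310481 83.49726636]
```

View pics/w4.png

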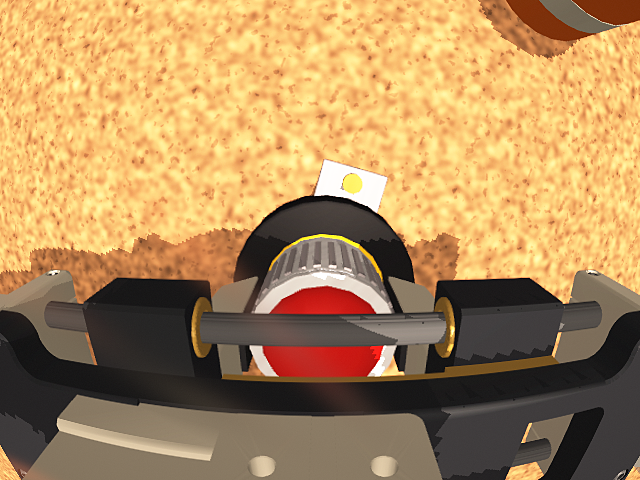

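The view shows the collar seated upright on the base, with a thin yellow seat edge at (327,238). TCP is at 59.9, so the rim is at 24 mm. One small extra push will confirm the hard stop.

Call:
step_arm --targets '[0.3,0,0,0.006,0,0,0,0.3,0,0,0.006,0,0,0,0.3,0,0,0.006,0,0,0,0.3,0,0,0.006,0,0,0,0.3,0,0,0.006,0,0,0,0.3,0,0,0.006,0,0,0]'

```text
time: 14.18
tool_pos: [481.7, 223.4, 59.9]
tcp_rot: [3.141, 0.0, 1.941]
contact_force: [-6.2, -2.9, 19.5]
grip_width: 55.3
finger_force: 30.0
```

The force rose 5 N and the height did not change, so it is at the hard stop. Handing in.

```bash
python3 -c "
from plant import bot
print(bot.close_job())"
```

```text
the job is handed in; nothing more can be done
None
```

The collar is keyed over the pins, pushed fully home (rim at about 24 mm) and still held there in the gripper; the job was handed in at about 14 s, with no verdict returned.

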